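Gap check of a plate cell with a feeler blade

ROBOT

A 7-joint arm with a two-finger parallel gripper is mounted at the origin on the work surface. World frame = base frame: x ahead of the robot, y to its left, z up, the work surface at z = 0. Lengths are in m, angles in rad, forces in N, time in s.
With the tool pointing down it reaches from about 0.425 to 0.925 m from the base axis. Payload 6.8 kg.
Tool frame: the origin (TCP) lies at the very end of the fingers, on their centre line; the grasp point (between the pads) lies 19 mm behind it (tcp_to_grasp is the distance from the TCP to the grasp point, in m); z points along the fingers, y is the direction in which the jaws open and shut (so a half turn about z gives the same grasp; the last joint's range is limited). The gripper opens to 85 mm and grips with 20 to 120 N. Pads are 22 mm wide; open, the fingers measure 114 mm over their backs; the gripper's body (76 mm by 85 mm) begins 54 mm behind the grasp point. The pads swing forward as they close: fully open they stand 13 mm farther back than shut.
Start: joints at [1.231, 0.477, 0.022, 1.555, -0.011, 1.109, -0.083], TCP at [0.155, -0.657, 0.231] pointing down, gripper open.
Joint ranges: [-2.96, 2.96], [-0.34, 2.1], [-1.41, 1.46], [0.24, 2.44], [-1.37, 4.51], [0.17, 1.92], [-2.96, 2.96]. Speed limits (rad/s): [2.39, 2.39, 3.14, 3.14, 3.14, 3.14, 3.14].

INTERFACE

Orientations are given as a unit quaternion [w, x, y, z].
In Python, from station import * gives the robot as it stands.
- The arm moves only by the tool apply_moves, never from a script. Its argument "increments" is one flat list of numbers, 5 for each row, row after row: the finger opening in mm, from 0 to 85.4, then the shift along the tool's x, y, z in mm, then the turn about the tool's z in degrees. In form: [claw, tx, ty, tz, roll, claw, tx, ty, tz, roll, ...]. A call has 1 to 12 rows; each row shifts and turns the pose as measured when the row begins, along the tool's axes as they then stand; what a row does not reach is not made up. A row lasts 1/8 s, in which the tool goes at most 62.5 mm and 10.7 degrees, less where a joint would pass 70% of its speed; a pose out of reach is approached as far as the arm can. A call with a gripper value outside its range is refused whole. The fingers move at their own pace and stop on an object; "squeeze" is the grip in N (left out, the last holds). Time passes only in rows, so rows that do not move let the fingers close. It gives the time, the measured TCP pose, the force and the opening at its end, in the units of the state.
- get_obs(): the state, without advancing time (a new reading comes with each control period).
- read_camera(name): name is "scene" or "top" or "wrist"; returns (picture, depth): 420x560x3 uint8, blue, green, red; 420x560 float32, m along the optical axis (not along the pixel's ray), 0 where there is no reading.
- get_calibration(name): a dict with "mtx" (3x3 intrinsics, pixels), "D" ([k1, k2, p1, p2, k3] as OpenCV has them; the pictures are not rectified), "camera_from_world" (4x4, takes a point from world to camera coordinates); the wrist camera has in their place "T_tool_cam" (4x4, takes a point from camera to tool coordinates, whose origin is the TCP and whose axes are the flange's). Camera axes: x right, y down, z forward; pixel columns grow to the right and rows downward; lengths in m; the calibration is good to about 2 mm. A picture is of the moment at which its call begins: read the wrist's pose just before it. get_calibration takes no time and is no camera call.
- hand_in(): hands the job in, once; it reports no verdict.
Trained networks look in the newest picture that a camera, given by its name, has taken for a name from the list of things; names that differ only in an ending like _2 or _b are one class to them, and where a whole thing is asked for, a point or a joint stands for the part that bears it (a point fixed in the world has none). Each returns a list of dicts, best first, with "p" (0 to 1); they miss things now and then, are a little off and sometimes report something else, mostly with a low value. They report only what shows in the picture. A call takes as long as a camera call.
- outline_of(camera, thing): "pixels" (420x560 bool, what is visible of it) and "extent" ([centre column, centre row, width, height] in pixels, round what is visible of it).
The state is a dict: "t": time; "q": joint angles; "joint_vel": joint speeds; "joint_torque": joint torques, N m; "eef_pos": TCP position; "tool_rot": TCP orientation; "contact_force": force on the tool from outside, world axes, zero at the start; "torque": the same for the moment, N m; "gripper_width": opening from 0.0 (shut) to 1.0 (fully open).
Only numpy, scipy, OpenCV 4.12 (cv2) and the standard library are available. Lean on these libraries where they do the work, as an engineer would, in place of code of your own. Each camera call takes 0.05 s, during which the arm holds its last target.

TASK

Seat the loose green plate cell flat and fully home in the blue cradle and let go of it. Then draw the orange-handled feeler blade out of its grey stand and slide it, upright, down between the cell's steel and copper plates until it drags snugly (about 4 N of drag), without forcing it or running it onto the bottom. Finish holding the blade still at that depth in the gripper: do not let go of it, and leave the bottle, the jar and the marker undisturbed.

Things in the scene. Friction and masses are not known exactly. Their poses are not given: they have to be found in the camera images.
- cradle: Blue fixed tray; origin at the centre of its underside. Inside 94 (x) by 64 mm (y), floor 4 mm above the bench, walls 10 mm above the floor, then a rim flaring out about 4.5 mm, its top 21 mm above the bench. The cell's x axis must lie along the cradle's x, either way round.
- cell: Loose green plate cell, 0.6 kg (varies); origin at the centre of its underside, z up. Base 90 (x) x 60 (y) x 12 mm; two end cheeks with outer faces at y = +-30 mm (60 mm to grip across y), 60 mm long in x, 12 to 62 mm high. Between the cheeks two plates 40 mm wide in y face each other across the gap (along x): steel on the +x side, copper on the -x side, tops 74 mm above the underside.
- cell_center (a point): Centre of the cell, 37 mm above its underside. Axes as the cell. A grip across the cheeks 8 mm above this point clears the cradle.
- gap_mouth (a point): Middle of the gap's mouth, level with the plates' tops, axes as the cell; lower the blade on this line. Mouth 17 mm wide. Plates float +-4 mm along x together, so the blade centres them. Gap narrows downward (slope 0.14): 7.5 to 9.5 mm (steel plate's setting varies) 6 mm below the mouth, 7 mm less 56 mm below; bottom 58 mm below. Blade touches both about 24 to 38 mm below the mouth.
- fixed_plate: The upright steel plate on the +x side of the gap. Its setting along x varies by up to 2 mm but it does not yield to the blade. Its origin is not on the plate: it is in the middle of the cell, 12 mm above the cell's underside.
- sprung_plate (a joint): How far (m) the copper plate is pushed back along the cell's -x against its spring, 0 at rest, 0.006 at the stop; spring 2 N per mm. About 0.0015 is a snug squeeze (3 N) with about 4 N of drag.
- stand: Grey fixed block, 50 (x) x 70 (y) x 74 mm high, on a 70 x 90 x 4 mm foot; origin at the centre of its underside. The blade hangs upright in a slot (8 x 23 mm) through its top, flat faces to the stand's +-x.
- blade: Loose feeler blade, 0.1 kg (varies), upright; origin at the tip (lowest point), z up. Steel blade 5 mm thick (x), 20 mm wide (y), 70 mm long, last 4 mm only 3 mm thick; above it the orange handle 14 (x) x 28 (y) x 60 mm, 70 to 130 mm above the tip. Its x axis must lie along the cell's x, either way round.
- blade_handle (a point): Centre of the orange handle, 100 mm above the blade's tip, axes as the blade; grip it here across x (14 mm).
- reagent_center (a point): Middle of the brown bottle, 56 mm across and 110 mm high, bystander.
- powder_jar_center (a point): Middle of the white jar, 60 mm across and 75 mm high, bystander.
- marker: Marker pen lying on the bench, 12 mm thick, about 121 mm long along its y, bystander; origin on its underside.

How it is judged:
On the way, in this order (a step that is already met when the one before it is completed fails the run):
1. the cell sits flat and fully home in the cradle, let go (horizontal distance between cell and cradle below 0.0045 m and z of cell in the frame of cradle between 0.002 and 0.0065 m and angle between cell's own z axis and vertical below 0.06 rad and angle between the x axis of cell and the x axis of cradle, either way round below 0.12 rad and contact force between the fingers and cell below 0.1 N), for 0.2 s.
2. the blade is drawn clear out of its stand by its handle (height (world z) of blade above 0.078 m and contact force between the fingers and blade above 1 N), for 0.1 s.
At the end, for the whole second after the job is handed in: Cell seated in the cradle (within 4.5 mm, 0.12 rad, on its floor), not touched; blade gripped, still, upright within 0.12 rad, centred within 11 mm across the plates, tip at least 1.5 mm off the bottom, copper plate pushed back 0.6 to 3.0 mm and over 0.5 N on the steel plate (all of step 1 and value of joint sprung_plate between 0.0006 and 0.003 m and contact force between blade and fixed_plate above 0.5 N and z of blade in the frame of cell between 0.0175 and 0.055 m and y of blade in the frame of cell between -0.011 and 0.011 m and angle between the x axis of blade and the x axis of cell, either way round below 0.15 rad and angle between blade's own z axis and vertical below 0.12 rad and contact force between the fingers and blade above 1 N and linear speed of blade below 0.01 m/s); the arm keeps its last pose, push and grip.
It fails at once if the blade is forced: copper plate pushed back more than 3.8 mm (value of joint sprung_plate above 0.0038 m).
It fails at once if the bottle is moved more than 25 mm or knocked over (distance of reagent_center from where it was at the start of the episode above 0.025 m or angle between reagent_center's own z axis and vertical above 0.4 rad).
It fails at once if the jar is moved more than 25 mm or knocked over (distance of powder_jar_center from where it was at the start of the episode above 0.025 m or angle between powder_jar_center's own z axis and vertical above 0.4 rad).
It fails at once if the marker is moved more than 25 mm or knocked over (distance of marker from where it was at the start of the episode above 0.025 m or angle between marker's own z axis and vertical above 0.4 rad).
It also fails if it takes over 54 s, if anything falls off the work surface, if the arm or the gripper's body presses on something with over 40 N, if the wrist force passes 120 N, or if a joint passes its speed limit or range.

## Working session

There is one attempt and no reset: what is moved stays moved. The work goes in short steps, Python scripts to look and compute and a tool call to move; the robot and the scene stay as the last step left them, time stands still between calls to the robot, and variables do not carry over. Pictures are saved under pics/ and viewed, and the job is handed in when it is done.

Besides the shell and the picture viewer there is one more tool, called after "Emit:" as name(argument=value, ...), one argument or row to a line, values as JSON. apply_moves: Moves the arm, as the interface text tells. Its arguments: {"type":"object","properties":{"increments":{"type":"array"},"squeeze":{"type":"number"}},"required":["increments"]}

```bash
mkdir -p pics; ls; cat > h.py <<'E'
import numpy as np, cv2
from station import *
E
python3 - <<'E'
from h import *
o=get_obs(); print(o)
for c in ("scene","top","wrist"):
    p,d=read_camera(c); cv2.imwrite(f"pics/{c}0.png",p); np.save(f"{c}0.npy",d)
    k=get_calibration(c); print(c,{a:np.round(b,4).tolist() for a,b in k.items()})
E
```

```text
pics
{'t': 0.0, 'q': array([ 1.23089709,  0.47781239,  0.02236299,  1.55648223, -0.01149644,
        1.10931967, -0.08309717]), 'joint_vel': array([-0.00079141,  0.001907  ,  0.00061124, -0.00280415,  0.00113715,
       -0.00073892,  0.00090247]), 'joint_torque': array([ 1.53350888e-04, -5.96462202e+01,  1.60814624e+00, -2.81198448e+01,
        1.24701503e-02,  9.52636474e-03, -1.77918182e-06]), 'eef_pos': array([ 0.15489378, -0.6563551 ,  0.23030495]), 'tool_rot': array([-9.28021342e-04,  9.93290418e-01,  1.15642767e-01, -1.86417610e-04]), 'contact_force': array([-0.10634471, -0.56570518,  0.20301777]), 'torque': array([0.00749819, 0.01937712, 0.02845904]), 'gripper_width': 1.0008103896602376}
scene {'mtx': [[472.294, 0.0, 280.9494], [0.0, 472.294, 210.0304], [0.0, 0.0, 1.0]], 'D': [0.0137, 0.0, 0.0, 0.0, 0.0], 'camera_from_world': [[0.4018, 0.9157, -0.0022, -0.2352], [0.5314, -0.235, -0.8139, -0.2391], [-0.7458, 0.3258, -0.581, 1.4446], [0.0, 0.0, 0.0, 1.0]]}
top {'mtx': [[439.6383, 0.0, 277.2963], [0.0, 439.6383, 211.0281], [0.0, 0.0, 1.0]], 'D': [-0.1217, 0.0, 0.0, 0.0, 0.0], 'camera_from_world': [[0.0099, -0.9999, 0.0055, -0.0051], [-0.9965, -0.0103, -0.0825, 0.5876], [0.0825, -0.0047, -0.9966, 1.0262], [0.0, 0.0, 0.0, 1.0]]}
wrist {'mtx': [[348.5548, 0.0, 273.5069], [0.0, 348.5548, 209.3295], [0.0, 0.0, 1.0]], 'D': [0.0057, 0.0, 0.0, 0.0, 0.0], 'T_tool_cam': [[0.0004, -0.9624, -0.2717, 0.0697], [1.0, 0.0006, -0.0007, -0.001], [0.0009, -0.2717, 0.9624, -0.1424], [0.0, 0.0, 0.0, 1.0]]}
```

View pics/scene0.png

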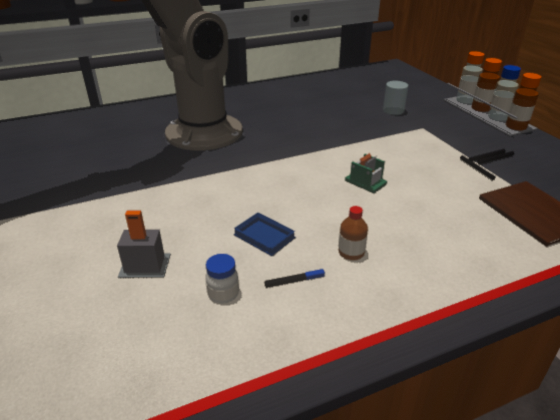

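View pics/top0.png

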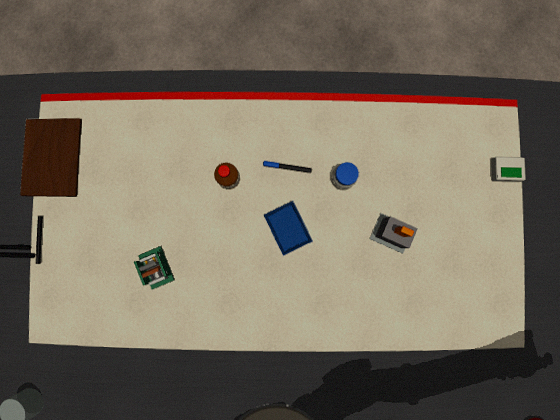

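View pics/wrist0.png

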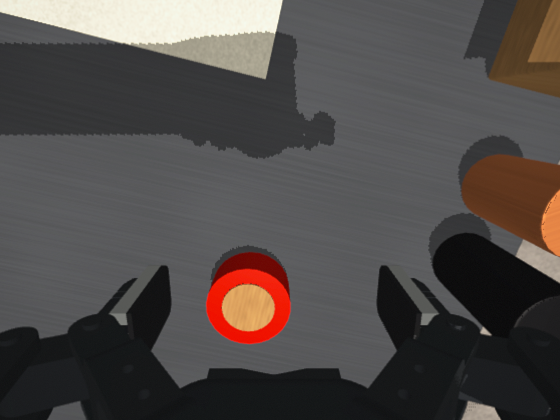

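The top view shows the cell at (154,267), the cradle at (288,228), the stand and handle at (394,233), the bottle at (227,175), the jar at (345,173) and the marker at (287,167). Next I'll get their poses.

```bash
cat >> h.py <<'E'
def R_of(q):
    from scipy.spatial.transform import Rotation as R
    return R.from_quat([q[1],q[2],q[3],q[0]]).as_matrix()
def cam_pose(c,o=None):
    k=get_calibration(c)
    if c=="wrist":
        o=o or get_obs(); T=np.eye(4);T[:3,:3]=R_of(o['tool_rot']);T[:3,3]=o['eef_pos']
        return T@k['T_tool_cam']
    return np.linalg.inv(k['camera_from_world'])
def cloud(c,d,o=None):
    k=get_calibration(c);h,w=d.shape
    v,u=np.mgrid[:h,:w]
    n=cv2.undistortPoints(np.stack([u.ravel(),v.ravel()],1).astype(np.float64)[:,None],k['mtx'],k['D'])[:,0]
    P=np.c_[n*d.ravel()[:,None],d.ravel()]
    T=cam_pose(c,o)
    W=P@T[:3,:3].T+T[:3,3]; W[d.ravel()<=0]=np.nan
    return W.reshape(h,w,3)
def proj(c,P,o=None):
    k=get_calibration(c);T=np.linalg.inv(cam_pose(c,o))
    return cv2.projectPoints(np.atleast_2d(P).astype(float),cv2.Rodrigues(T[:3,:3])[0],T[:3,3],k['mtx'],k['D'])[0][:,0]
def rect(W,m):
    p=W[m][:,:2].astype(np.float32); return cv2.minAreaRect(p*1000)
E
python3 - <<'E'
from h import *
for c in ("top","scene"):
    d=np.load(f"{c}0.npy");W=cloud(c,d)
    for t in ("cell","cradle","stand","blade","blade_handle","reagent_center","powder_jar_center","marker"):
        L=outline_of(c,t)
        for r in L[:2]:
            m=r['pixels']; m=cv2.erode(m.astype(np.uint8),np.ones((2,2)))>0
            q=W[m]; q=q[~np.isnan(q[:,0])]
            if len(q)<5: continue
            print(c,t,round(r['p'],2),np.round(r['extent'],0),'min',np.round(np.percentile(q,2,axis=0),3),'max',np.round(np.percentile(q,98,axis=0),3),'med',np.round(np.median(q,0),3))
        if L: np.save(f"m_{c}_{t}.npy",L[0]['pixels'])
    b=W[(np.abs(W[...,2])<0.012)]; print(c,'bench z',np.median(b[:,2]))
E
```

```text
top cell 0.91 [154. 266.  39.  39.] min [0.407 0.256 0.008] max [0.491 0.326 0.073] med [0.448 0.29  0.037]
top cell 0.72 [152. 270.  24.  16.] min [0.425 0.272 0.017] max [0.452 0.304 0.075] med [0.439 0.284 0.067]
top cradle 0.69 [288. 228.  48.  53.] min [ 0.495 -0.073 -0.   ] max [0.601 0.021 0.022] med [ 0.548 -0.026  0.004]
top stand 0.55 [393. 232.  48.  42.] min [ 0.499 -0.316  0.   ] max [ 0.573 -0.235  0.077] med [ 0.533 -0.264  0.071]
top blade 0.66 [287. 167.  50.  12.] min [ 0.685 -0.079 -0.001] max [0.705 0.03  0.015] med [ 0.695 -0.029  0.011]
top blade 0.55 [403. 229.  22.  16.] min [ 0.527 -0.299  0.073] max [ 0.549 -0.266  0.136] med [ 0.537 -0.277  0.13 ]
top blade_handle 0.64 [405. 229.  18.  12.] min [ 0.528 -0.29   0.087] max [ 0.547 -0.266  0.136] med [ 0.538 -0.276  0.131]
top reagent_center 0.66 [228. 177.  26.  31.] min [0.641 0.094 0.021] max [0.688 0.14  0.112] med [0.66  0.115 0.079]
top powder_jar_center 0.65 [343. 176.  28.  27.] min [ 0.643 -0.181  0.021] max [ 0.692 -0.131  0.078] med [ 0.665 -0.154  0.074]
top powder_jar_center 0.51 [288. 229.  48.  
[... 511 characters left out ...]
 -0.318  0.002] max [ 0.577 -0.237  0.075] med [ 0.558 -0.28   0.042]
scene blade 0.84 [137. 224.  22.  27.] min [ 0.402 -0.293  0.001] max [ 0.55  -0.255  0.134] med [ 0.544 -0.279  0.107]
scene blade_handle 0.59 [137. 224.  19.  29.] min [ 0.539 -0.291  0.077] max [ 0.551 -0.267  0.134] med [ 0.545 -0.279  0.107]
scene reagent_center 0.81 [350. 236.  31.  56.] min [0.666 0.094 0.006] max [0.698 0.136 0.11 ] med [0.687 0.112 0.06 ]
scene marker 0.6 [352. 235.  29.  55.] min [0.665 0.094 0.007] max [0.698 0.138 0.11 ] med [0.686 0.112 0.059]
scene marker 0.58 [291. 282.  62.  19.] min [ 0.693 -0.077  0.001] max [0.712 0.031 0.014] med [ 0.703 -0.022  0.01 ]
scene bench z 0.000556256358686058
```

```bash
python3 - <<'E'
from h import *
for c in ("top","scene"):
    W=cloud(c,np.load(f"{c}0.npy"))
    for t,lo,hi in (("cell",-.01,.1),("cradle",.005,.03),("cradle",-.01,.03),("stand",-.01,.02),("stand",.065,.08),("marker",.0,.02)):
        m=np.load(f"m_{c}_{t}.npy")&(W[...,2]>lo)&(W[...,2]<hi)
        r=rect(W,m); print(c,t,lo,np.round(r[0]),np.round(r[1]),round(r[2],1))
for c in ("top","scene"):
    p=cv2.imread(f"pics/{c}0.png")
    for n,(x,y) in (("cell",(154,267)),("cradle",(288,228)),("stand",(394,233))) if c=="top" else (("cell",(366,172)),("cradle",(264,234)),("stand",(142,240))):
        cv2.imwrite(f"pics/{c}_{n}.png",cv2.resize(p[y-45:y+45,x-45:x+45],None,fx=4,fy=4,interpolation=cv2.INTER_CUBIC))
a=[np.hstack([cv2.imread(f"pics/{c}_{n}.png")[50:310,50:310] for n in("cell","cradle","stand")]) for c in ("top","scene")]
cv2.imwrite("pics/crops.png",np.vstack(a))
E
```

```text
top cell -0.01 [449. 297.] [93. 69.] 23.2
top cradle 0.005 [548. -25.] [107.  79.] 27.1
top cradle -0.01 [548. -25.] [111.  83.] 27.1
top stand -0.01 [ 539. -286.] [104.  75.] 66.2
top stand 0.065 [ 539. -279.] [71. 51.] 65.5
top marker 0.0 [698. -22.] [119.  15.] 80.5
scene cell -0.01 [404. 307.] [103. 202.] 75.5
scene cradle 0.005 [550. -25.] [110.  82.] 27.6
scene cradle -0.01 [546. -17.] [110. 101.] 27.6
scene stand -0.01 [ 499. -273.] [100. 171.] 82.4
scene stand 0.065 [ 540. -279.] [71. 52.] 66.7
scene marker 0.0 [685. 111.] [53. 22.] 52.8
```

View pics/crops.png

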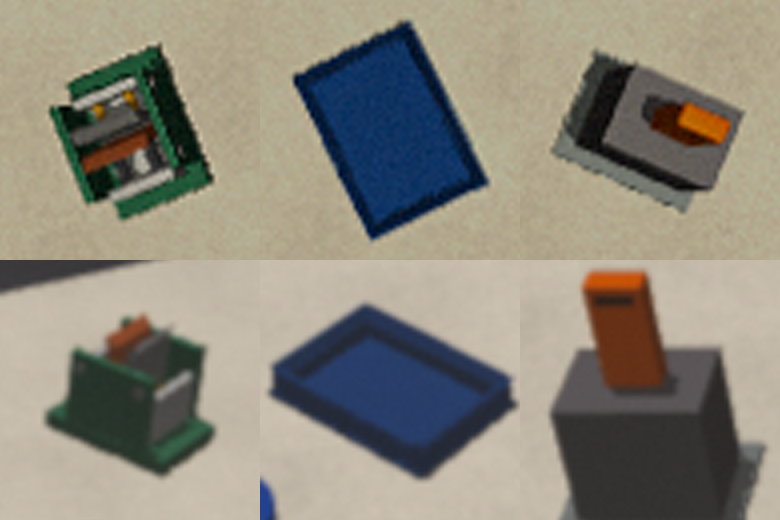

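Emit:
apply_moves(
  increments=[85,47,-31,-4,0,85,47,-31,-4,0,85,47,-31,-4,0,85,47,-31,-4,0,85,47,-31,-4,0,85,47,-31,-4,0,85,47,-31,-4,0,85,47,-31,-4,0,85,47,-31,-4,0,85,0,0,0,0],
)

```text
t: 2.2
eef_pos: [0.514, -0.2781, 0.2688]
tool_rot: [0.002, 0.993, 0.114, 0.002]
contact_force: [-0.4, -0.9, -0.6]
gripper_width: 0.995
```

```bash
python3 - <<'E'
from h import *
o=get_obs(); print(o['t'],o['eef_pos'],o['tool_rot'],o['q'])
p,d=read_camera("wrist"); cv2.imwrite("pics/w1.png",p); np.savez("w1.npz",d=d,p=p,pos=o['eef_pos'],rot=o['tool_rot'])
E
```

```text
2.2 [ 0.51397477 -0.27811083  0.26882122] [0.0017714  0.99343015 0.11441591 0.00154875] [ 0.54404361  0.30190984 -0.194103    1.72786375  0.06590228  1.11364108
 -1.01181451]
```

View pics/w1.png

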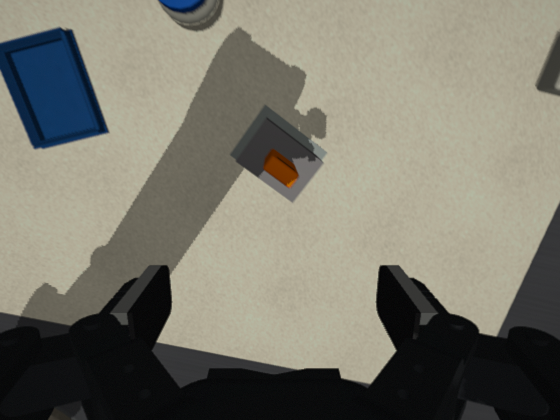

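The wrist view shows the stand at (278,155), the orange handle at (281,168) and the cradle at (53,88). Next I measure them.

```bash
cat >> h.py <<'E'
def load(n):
    z=np.load(n+".npz"); o=dict(eef_pos=z['pos'],tool_rot=z['rot']); return z['p'],z['d'],o,cloud("wrist",z['d'],o)
E
python3 - <<'E'
from h import *
p,d,o,W=load("w1")
print('bench',np.nanmedian(W[200:260,230:330,2]))
hsv=cv2.cvtColor(p,cv2.COLOR_BGR2HSV)
for n,box,lo,hi in (("standtop",(220,100,340,210),.065,.085),("handletop",(220,100,340,210),.120,.145),("cradle",(0,10,120,160),.012,.03),("cradle all",(0,10,120,160),-.01,.03)):
    m=np.zeros(d.shape,bool);m[box[1]:box[3],box[0]:box[2]]=1
    m&=(W[...,2]>lo)&(W[...,2]<hi)
    if "all" in n: m&=(hsv[...,0]>95)&(hsv[...,0]<130)&(hsv[...,1]>120)
    r=rect(W,m); print(n,m.sum(),np.round(r[0],1),np.round(r[1],1),round(r[2],1),'z',np.median(W[m][:,2]))
E
```

```text
bench 0.0002401196918176418
standtop 2954 [ 537.8 -277. ] [70.  50.2] 66.6 z 0.07384289659276022
handletop 643 [ 538.  -277.1] [28.1 14.3] 66.2 z 0.1334935495649482
cradle 2795 [548.3 -22. ] [109.6  81. ] 26.0 z 0.01813159255162261
cradle all 8560 [548.  -23.5] [108.  79.] 26.5 z 0.004858140560369262
```

Emit:
apply_moves(
  increments=[85,14,-48,4,0,85,14,-48,4,0,85,14,-48,4,0,85,14,-48,4,0,85,14,-48,4,0,85,0,0,0,-6,85,0,0,0,-6,85,0,0,0,0],
)

```text
t: 3.25
eef_pos: [0.5238, -0.0396, 0.2457]
tool_rot: [0.006, 0.978, 0.207, -0.001]
contact_force: [-0.5, 0.4, -0.1]
gripper_width: 0.996
```

```bash
cat >> h.py <<'E'
def shot(n):
    o=get_obs(); p,d=read_camera("wrist"); cv2.imwrite(f"pics/{n}.png",p); np.savez(n+".npz",d=d,p=p,pos=o['eef_pos'],rot=o['tool_rot'])
    R=R_of(o['tool_rot']); print('t',o['t'],'pos',np.round(o['eef_pos'],4),'psi',np.degrees(np.arctan2(R[1,0],R[0,0])),'zax',np.round(R[:,2],4))
E
python3 - <<'E'
from h import *
shot("w2")
p,d,o,W=load("w2")
hsv=cv2.cvtColor(p,cv2.COLOR_BGR2HSV)
m=(hsv[...,0]>95)&(hsv[...,0]<130)&(hsv[...,1]>120)
for lo,hi in ((-.01,.03),(.012,.03),(-.01,.0075)):
    mm=(m&(W[...,2]>lo)&(W[...,2]<hi)).astype(np.uint8)
    k,l,s,_=cv2.connectedComponentsWithStats(mm); i=1+np.argmax(s[1:,4]); r=rect(W,l==i); print(lo,s[i],np.round(r[0],1),np.round(r[1],1),round(r[2],1))
E
```

```text
t 3.25 pos [ 0.5238 -0.0396  0.2457] psi 23.942982299895835 zax [ 0.     -0.0117 -0.9999]
-0.01 [ 226   95   78  106 7580] [548.2 -22. ] [107.2  77.3] 26.3
0.012 [ 226   95   78  106 2259] [548.2 -22. ] [107.2  77.3] 26.3
-0.01 [ 234  103   64   90 5188] [547.6 -22. ] [94.4 64.3] 26.4
```

View pics/w2.png

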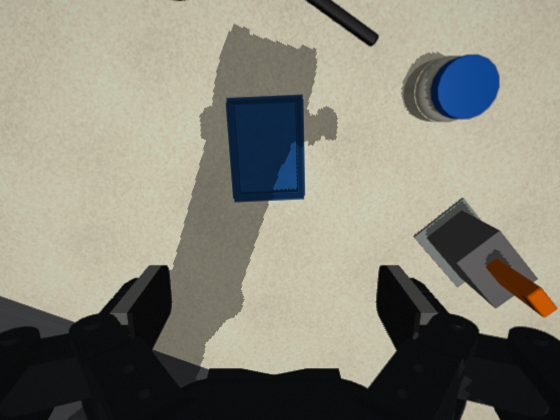

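Emit:
apply_moves(
  increments=[85,5,-48,0,0,85,5,-48,0,0,85,5,-48,0,0,85,5,-48,0,0,85,5,-48,0,0,85,5,-48,0,0,85,5,-48,0,0,85,0,0,0,0],
)

```text
t: 4.3
eef_pos: [0.4255, 0.2827, 0.2416]
tool_rot: [0.007, 0.982, 0.188, 0.0]
contact_force: [-0.2, 0.1, -0.1]
gripper_width: 0.995
```

```bash
python3 - <<'E'
from h import *
shot("w3")
p,d,o,W=load("w3")
hsv=cv2.cvtColor(p,cv2.COLOR_BGR2HSV)
m=(hsv[...,0]>60)&(hsv[...,0]<95)&(hsv[...,1]>90)
for lo,hi in ((-.01,.09),(.006,.016),(.055,.068)):
    mm=m&(W[...,2]>lo)&(W[...,2]<hi)
    r=rect(W,mm); print(lo,mm.sum(),np.round(r[0],1),np.round(r[1],1),round(r[2],1),np.median(W[mm][:,2]))
mm=(W[...,2]>.069)&(W[...,2]<.085)&(W[...,0]<.52)
mm[250:]=0
r=rect(W,mm); print('plates',mm.sum(),np.round(r[0],1),np.round(r[1],1),round(r[2],1),np.median(W[mm][:,2]))
E
```

```text
t 4.3 pos [0.4255 0.2827 0.2416] psi 21.67138043647633 zax [ 0.0032 -0.0139 -0.9999]
-0.01 2160 [448.7 296.2] [88.1 59.1] 23.5 0.015625937903925774
0.006 1086 [448.6 296.5] [88.1 57.5] 23.5 0.011837729331276026
0.055 750 [448.1 296.4] [59.5 58.7] 24.1 0.06168701579261682
plates 716 [447. 297.] [24.6 39.6] 23.1 0.07223086183573502
```

View pics/w3.png

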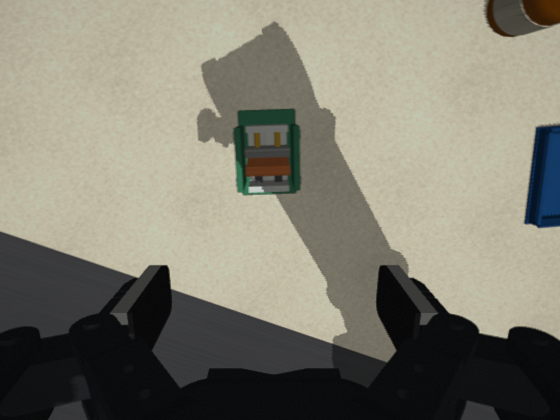

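Emit:
apply_moves(
  increments=[85,14,-3,0,-1,85,13,-3,0,-1,85,0,0,35,0,85,0,0,35,0,85,0,0,30,0,85,0,0,0,0,85,0,0,0,0],
)

```text
t: 5.22
eef_pos: [0.4613, 0.2896, 0.1394]
tool_rot: [0.009, 0.98, 0.197, 0.002]
contact_force: [0.1, 0.9, 0.7]
gripper_width: 0.993
```

```bash
cat >> h.py <<'E'
def rel(P,yaw):
    """moves (mm, deg) from now to world TCP P with tool-x heading yaw (deg); measured in tool axes as they stand now"""
    o=get_obs();R=R_of(o['tool_rot']);psi=np.degrees(np.arctan2(R[1,0],R[0,0]))
    print('t',o['t'],'pos',np.round(o['eef_pos'],4),'psi',round(psi,2),'zax',np.round(R[:,2],4),'F',np.round(o['contact_force'],2),'w',round(o['gripper_width'],3))
    print('move tool mm',np.round(1000*R.T@(np.array(P)-o['eef_pos']),1),'roll',round(psi-yaw,2))
E
python3 - <<'E'
from h import *
rel([.4486,.2964,.026],23.5)
E
```

```text
t 5.225 pos [0.4613 0.2896 0.1394] psi 22.73 zax [ 0.0078 -0.0161 -0.9998] F [0.13 0.92 0.72] w 0.993
move tool mm [ -9.2 -13.2 113.2] roll -0.77
```

Emit:
apply_moves(
  increments=[85,-9,-13,0,-0.8,85,0,0,0,0,85,0,0,0,0],
)

```text
t: 5.6
eef_pos: [0.4484, 0.3001, 0.1422]
tool_rot: [0.008, 0.979, 0.204, 0.004]
contact_force: [0.5, -0.3, -0.3]
gripper_width: 0.992
```

```bash
python3 - <<'E'
from h import *
rel([.4486,.2964,.026],23.5)
E
```

```text
t 5.6 pos [0.4484 0.3001 0.1422] psi 23.6 zax [ 0.0119 -0.0134 -0.9998] F [ 0.5  -0.32 -0.34] w 0.992
move tool mm [ -1.9   1.5 116.2] roll 0.1
```

Emit:
apply_moves(
  increments=[85,-2,1.5,30,0,85,0,0,30,0,85,0,0,20,0,85,0,0,0,0],
)

```text
t: 6.1
eef_pos: [0.4501, 0.2979, 0.0626]
tool_rot: [0.007, 0.979, 0.204, 0.007]
contact_force: [-0.9, 0.3, 0.2]
gripper_width: 0.993
```

```bash
python3 - <<'E'
from h import *
rel([.4486,.2964,.026],23.5)
E
```

```text
t 6.1 pos [0.4501 0.2979 0.0626] psi 23.59 zax [ 0.0167 -0.0111 -0.9998] F [-0.89  0.32  0.25] w 0.993
move tool mm [-2.4  0.1 36.6] roll 0.09
```

Emit:
apply_moves(
  increments=[85,-2.4,0,18,0,85,0,0,17,0,85,0,0,0,0],
)

```text
t: 6.48
eef_pos: [0.4495, 0.2971, 0.0269]
tool_rot: [0.007, 0.979, 0.204, 0.008]
contact_force: [-0.2, 0.9, 0.5]
gripper_width: 0.997
```

```bash
python3 - <<'E'
from h import *
rel([.4486,.2964,.026],23.5)
shot("w4")
E
```

```text
t 6.475 pos [0.4495 0.2971 0.0269] psi 23.56 zax [ 0.019  -0.0096 -0.9998] F [-0.17  0.89  0.53] w 0.997
move tool mm [-1.1  0.3  0.9] roll 0.06
t 6.475 pos [0.4495 0.2971 0.0269] psi 23.56365288735333 zax [ 0.019  -0.0096 -0.9998]
```

View pics/w4.png

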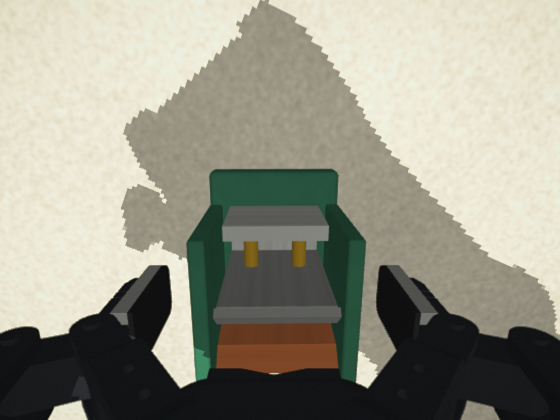

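The cell sits centred between the pads, with its cheeks at columns 190–363 and the pads at 168 and 378. Closing now.

Emit:
apply_moves(
  increments=[50,-1,0,0,0,50,0,0,0,0,50,0,0,0,0,50,0,0,0,0,50,0,0,0,0,50,0,0,0,0],
  squeeze=45,
)

```text
t: 7.28
eef_pos: [0.4492, 0.297, 0.0284]
tool_rot: [0.006, 0.979, 0.204, 0.009]
contact_force: [0.1, 0.5, -2.1]
gripper_width: 0.696
```

```bash
python3 - <<'E'
from h import *
rel([.4486,.2964,.076],23.5)
E
```

```text
t 7.275 pos [0.4492 0.297  0.0284] psi 23.55 zax [ 0.0207 -0.0086 -0.9997] F [ 0.13  0.5  -2.07] w 0.696
move tool mm [ -0.1   1.1 -47.6] roll 0.05
```

Emit:
apply_moves(
  increments=[50,0,0,-15,0,50,0,0,-25,0,50,0,0,-25,0,50,0,0,-10,0,50,0,0,0,0],
)

```text
t: 7.9
eef_pos: [0.446, 0.2967, 0.1065]
tool_rot: [0.007, 0.979, 0.204, 0.008]
contact_force: [0.3, 0.1, -5.2]
gripper_width: 0.695
```

```bash
python3 - <<'E'
from h import *
rel([.5485,-.0215,.110],26.3)
E
```

```text
t 7.9 pos [0.446  0.2967 0.1065] psi 23.59 zax [ 0.018  -0.0106 -0.9998] F [ 0.3   0.1  -5.19] w 0.695
move tool mm [-33.3 332.6   1.8] roll -2.71
```

Emit:
apply_moves(
  increments=[50,-3,30,-1,0,50,-3,34,0,0,50,-3,34,0,0,50,-3,34,0,0,50,-3,34,0,0,50,-3,34,0,0,50,-3,34,0,0,50,-3,34,0,0,50,-3,30,0,0,50,0,10,0,0,50,0,0,0,0],
)

```text
t: 9.28
eef_pos: [0.5406, -0.0062, 0.102]
tool_rot: [0.006, 0.979, 0.206, -0.001]
contact_force: [-0.2, 0.7, -4.5]
gripper_width: 0.696
```

```bash
python3 - <<'E'
from h import *
rel([.5485,-.0215,.110],26.3)
E
```

```text
t 9.275 pos [ 0.5406 -0.0062  0.102 ] psi 23.78 zax [ 0.0011 -0.0124 -0.9999] F [-0.19  0.68 -4.48] w 0.696
move tool mm [ 1.1 17.3 -7.8] roll -2.52
```

Emit:
apply_moves(
  increments=[50,1,17,0,-2.5,50,0,0,0,0,50,0,0,0,0],
)

```text
t: 9.65
eef_pos: [0.5466, -0.0163, 0.1012]
tool_rot: [0.005, 0.973, 0.23, -0.002]
contact_force: [-0.5, 0.2, -5.4]
gripper_width: 0.698
```

```bash
python3 - <<'E'
from h import *
rel([.5485,-.0215,.06],26.3)
shot("w5")
p,d,o,W=load("w5")
# cell rim/cradle check
hsv=cv2.cvtColor(p,cv2.COLOR_BGR2HSV)
m=(hsv[...,0]>60)&(hsv[...,0]<92)&(hsv[...,1]>90)
q=W[m];q=q[~np.isnan(q[:,0])];print(np.percentile(q[:,2],[1,50,99]))
R=R_of(o['tool_rot']); L=(q-o['eef_pos'])@R
for lo in np.arange(-.05,.05,.005):
    s=(L[:,2]>lo)&(L[:,2]<lo+.005)
    if s.sum()>30: print(round(lo,3),s.sum(),np.round(np.percentile(L[s],1,axis=0)*1000,1),np.round(np.percentile(L[s],99,axis=0)*1000,1))
E
```

```text
t 9.65 pos [ 0.5466 -0.0163  0.1012] psi 26.63 zax [-0.0014 -0.0098 -1.    ] F [-0.53  0.16 -5.39] w 0.698
move tool mm [-0.4  5.2 41.2] roll 0.33
t 9.65 pos [ 0.5466 -0.0163  0.1012] psi 26.63280678813016 zax [-0.0014 -0.0098 -1.    ]
[0.07777193 0.11720573 0.13574629]
-0.035 4910 [-25.2 -30.5 -34.7] [ 29.   28.7 -30.2]
-0.03 853 [-24.2 -29.3 -30. ] [ 29.2  27.4 -25. ]
-0.025 658 [-21.8 -29.5 -25. ] [ 29.1  27.1 -20. ]
-0.02 559 [-18.7 -29.8 -19.9] [ 29.   27.2 -15. ]
-0.015 445 [-18.2 -29.7 -14.9] [ 29.   27.2 -10.1]
-0.01 397 [ -3.8 -29.9  -9.9] [29.  27.  -5.1]
-0.005 343 [ -3.8 -29.9  -4.9] [28.9 27.1 -0.1]
-0.0 327 [ -2.8 -30.1   0.1] [28.8 27.3  4.9]
0.005 237 [ -3.7 -30.2   5.1] [28.8 27.2  9.9]
0.01 207 [ -3.5 -30.1  10. ] [31.7 27.2 15. ]
0.015 4597 [  1.7 -30.4  15.4] [43.3 27.1 19.4]
0.02 160 [ 43.  -29.2  20. ] [43.5 26.8 24.9]
0.025 103 [ 43.1 -25.6  25.1] [43.4 25.9 27.1]
```

View pics/w5.png

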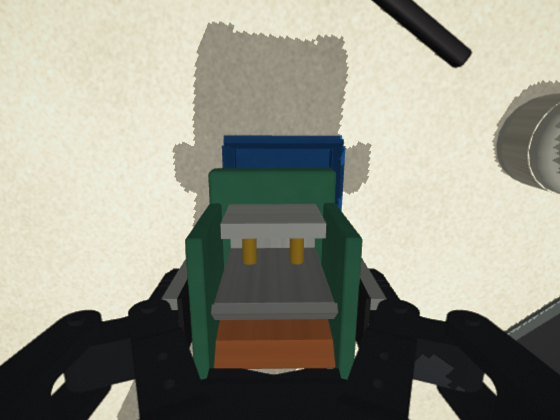

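Emit:
apply_moves(
  increments=[50,0,6,10,0.3,50,0,0,20,0,50,0,0,10,0,50,0,0,0,0],
)

```text
t: 10.2
eef_pos: [0.5492, -0.0212, 0.0591]
tool_rot: [0.005, 0.974, 0.228, -0.002]
contact_force: [-0.5, -0.4, -5.9]
gripper_width: 0.697
```

```bash
python3 - <<'E'
from h import *
rel([.5495,-.022,.0325],26.3)
shot("w6")
E
```

```text
t 10.2 pos [ 0.5492 -0.0212  0.0591] psi 26.38 zax [-0.0015 -0.0098 -1.    ] F [-0.48 -0.43 -5.91] w 0.697
move tool mm [ 0.1  0.6 26.6] roll 0.08
t 10.2 pos [ 0.5492 -0.0212  0.0591] psi 26.384621821032336 zax [-0.0015 -0.0098 -1.    ]
```

View pics/w6.png

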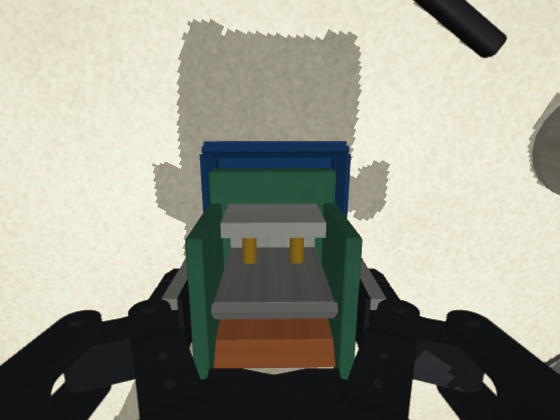

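Emit:
apply_moves(
  increments=[50,0,0.5,9,0,50,0,0,9,0,50,0,0,5,0,50,0,0,0,0],
)

```text
t: 10.75
eef_pos: [0.5505, -0.0219, 0.0359]
tool_rot: [0.005, 0.974, 0.228, -0.001]
contact_force: [-0.3, -1.2, -5.4]
gripper_width: 0.698
```

```bash
python3 - <<'E'
from h import *
rel([.5495,-.022,.0325],26.3)
E
```

```text
t 10.75 pos [ 0.5505 -0.0219  0.0359] psi 26.37 zax [ 0.001  -0.0098 -1.    ] F [-0.27 -1.16 -5.38] w 0.698
move tool mm [-1.  -0.4  3.4] roll 0.07
```

Emit:
apply_moves(
  increments=[50,-0.5,0,2,0,50,0,0,2,0,50,0,0,1,0,50,0,0,0,0],
)

```text
t: 11.25
eef_pos: [0.5505, -0.0221, 0.0334]
tool_rot: [0.006, 0.974, 0.228, -0.0]
contact_force: [1.0, -0.6, -6.2]
gripper_width: 0.696
```

```bash
python3 - <<'E'
from h import *
rel([.5495,-.022,.0325],26.3)
E
```

```text
t 11.25 pos [ 0.5505 -0.0221  0.0334] psi 26.37 zax [ 0.0022 -0.0113 -0.9999] F [ 1.01 -0.59 -6.22] w 0.696
move tool mm [-0.8 -0.5  0.9] roll 0.07
```

Emit:
apply_moves(
  increments=[50,0,0,1.5,0,50,0,0,1.5,0,50,0,0,1.5,0,50,0,0,0,0],
)

```text
t: 11.75
eef_pos: [0.5504, -0.0221, 0.0331]
tool_rot: [0.007, 0.974, 0.228, -0.0]
contact_force: [0.3, -0.0, -5.5]
gripper_width: 0.695
```

```bash
python3 - <<'E'
from h import *
rel([.5495,-.022,.0325],26.3)
E
```

```text
t 11.75 pos [ 0.5504 -0.0221  0.0331] psi 26.36 zax [ 0.0029 -0.0139 -0.9999] F [ 0.34 -0.01 -5.5 ] w 0.695
move tool mm [-0.8 -0.5  0.6] roll 0.06
```

Emit:
apply_moves(
  increments=[50,0,0,4,0,50,0,0,3,0],
)

```text
t: 12.0
eef_pos: [0.5501, -0.0224, 0.0321]
tool_rot: [0.009, 0.974, 0.227, -0.001]
contact_force: [-15.0, -1.3, 37.7]
gripper_width: 0.699
```

```bash
python3 - <<'E'
from h import *
rel([.5495,-.022,.0325],26.3)
E
```

```text
t 12.0 pos [ 0.5501 -0.0224  0.0321] psi 26.3 zax [ 0.0015 -0.0177 -0.9998] F [-14.97  -1.32  37.74] w 0.699
move tool mm [-0.3 -0.6 -0.4] roll -0.0
```

Emit:
apply_moves(
  increments=[50,0,0,-1,0,50,0,0,0,0,85,0,0,0,0,85,0,0,0,0,85,0,0,0,0,85,0,0,0,0],
)

```text
t: 12.75
eef_pos: [0.5519, -0.0223, 0.0333]
tool_rot: [0.009, 0.974, 0.227, 0.0]
contact_force: [0.1, 0.8, 0.6]
gripper_width: 0.996
```

```bash
python3 - <<'E'
from h import *
rel([.5495,-.022,.1325],26.3)
shot("w7")
E
```

```text
t 12.75 pos [ 0.5519 -0.0223  0.0333] psi 26.29 zax [ 0.0047 -0.0172 -0.9998] F [0.09 0.77 0.63] w 0.996
move tool mm [ -2.4   0.4 -99.2] roll -0.01
t 12.75 pos [ 0.5519 -0.0223  0.0333] psi 26.29083351749405 zax [ 0.0047 -0.0172 -0.9998]
```

View pics/w7.png

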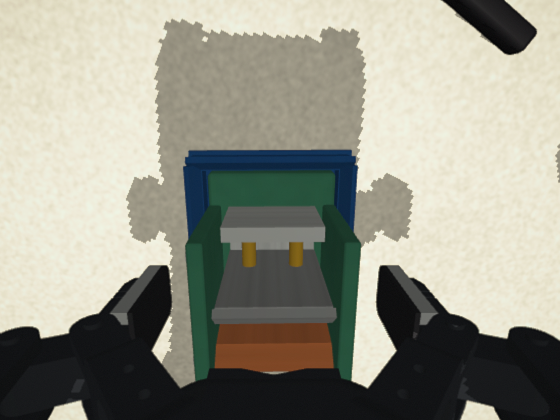

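The cell is in the cradle and released. Its base sits inside the rim at columns 205–338, and the fingers are clear. I'll lift straight up and verify.

Emit:
apply_moves(
  increments=[85,0,0,-20,0,85,0,0,-30,0,85,0,0,-40,0,85,0,0,-50,0,85,-10,0,-50,0,85,-30,0,-20,0,85,0,0,0,0,85,0,0,0,0],
)

```text
t: 13.8
eef_pos: [0.515, -0.0349, 0.2596]
tool_rot: [0.01, 0.973, 0.229, 0.004]
contact_force: [-0.8, 0.7, -1.2]
gripper_width: 0.994
```

```bash
python3 - <<'E'
from h import *
shot("w8")
p,d,o,W=load("w8")
hsv=cv2.cvtColor(p,cv2.COLOR_BGR2HSV)
g=(hsv[...,0]>60)&(hsv[...,0]<94)&(hsv[...,1]>90)
b=(hsv[...,0]>96)&(hsv[...,0]<130)&(hsv[...,1]>120)&(W[...,0]<.62)
for n,m,lo,hi in (("cell all",g,-.01,.09),("base",g,.010,.021),("cheek",g,.060,.073),("cradle",b,-.01,.03),("plates",W[...,2]<1,.074,.09)):
    mm=m&(W[...,2]>lo)&(W[...,2]<hi); mm[270:]=0
    k,l,s,_=cv2.connectedComponentsWithStats(mm.astype(np.uint8))
    mm=np.isin(l,[i for i in range(1,k) if s[i,4]>30])
    r=rect(W,mm); print(n,mm.sum(),np.round(r[0],1),np.round(r[1],1),round(r[2],1),'z',np.median(W[mm][:,2]))
mm=(W[...,2]>.06)&(W[...,2]<.073)&g;mm[270:]=0
q=W[mm]; A=np.c_[q[:,:2]-q[:,:2].mean(0),np.ones(len(q))]; 
s=q[:,2]>np.median(q[:,2])-.0015
print('plane',np.linalg.lstsq(A[s],q[s,2],rcond=None)[0])
E
```

```text
t 13.8 pos [ 0.515  -0.0349  0.2596] psi 26.464383056452313 zax [ 0.0126 -0.0174 -0.9998]
cell all 2325 [550.5 -24.1] [88.9 65.2] 26.4 z 0.017136098939370292
base 1227 [549.1 -21.6] [89.1 59. ] 26.8 z 0.015787969059427365
cheek 824 [548.9 -21.9] [60.  59.8] 26.3 z 0.06572066678390306
cradle 2037 [548.1 -21.9] [106.7  77.3] 26.5 z 0.018459232146955273
plates 3213 [ 558.7 -130.6] [204.3 228.8] 37.1 z 0.07511619142365628
plane [0.00366803 0.00242135 0.06578386]
```

View pics/w8.png

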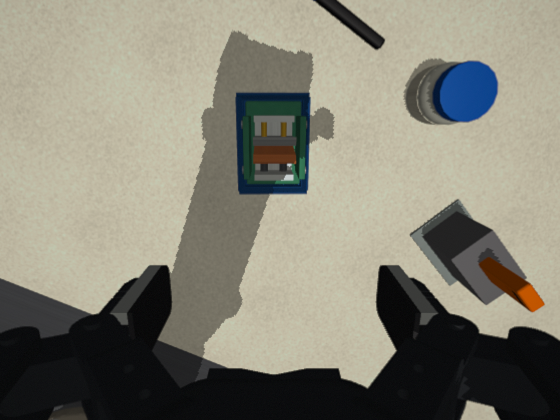

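```bash
python3 - <<'E'
from h import *
p,d,o,W=load("w8")
a=np.radians(26.5);c=np.array([.549,-.0217])
L=(W[...,:2]-c)@np.array([[np.cos(a),-np.sin(a)],[np.sin(a),np.cos(a)]])
m=(np.abs(L[...,0])<.03)&(np.abs(L[...,1])<.024)&(W[...,2]>.072)&(W[...,2]<.09);m[270:]=0
for lo in range(-26,26,2):
    s=m&(L[...,0]*1000>=lo)&(L[...,0]*1000<lo+2)
    if s.sum()>3: print(lo,s.sum(),np.round(np.median(W[s][:,2]),4),np.round(np.percentile(L[s][:,1]*1000,[2,98]),1),np.median(p[s],0))
x,y=275,150
cv2.imwrite("pics/w8c.png",cv2.resize(p[90:200,225:325],None,fx=5,fy=5,interpolation=cv2.INTER_CUBIC))
rel([.53,-.26,.2],66.4)
E
```

```text
-14 43 0.0766 [-18.8  18.9] [49. 66. 88.]
-12 85 0.0776 [-18.9  19. ] [26. 51. 93.]
-10 123 0.0761 [-19.2  19.3] [27. 53. 96.]
-8 90 0.0743 [-19.  19.] [26. 52. 94.]
-6 40 0.0729 [-19.1  19. ] [27.  52.5 96. ]
2 37 0.0727 [-19.   18.9] [55. 59. 67.]
4 83 0.0742 [-19.   18.9] [61. 63. 63.]
6 86 0.076 [-18.7  18.8] [61. 63. 63.]
8 85 0.0778 [-19.2  18.7] [61. 63. 62.]
10 86 0.0769 [-18.6  18.7] [65. 68. 68.]
t 13.85 pos [ 0.5149 -0.0349  0.2594] psi 26.47 zax [ 0.012  -0.0174 -0.9998] F [-0.65  0.26 -0.21] w 0.992
move tool mm [-87.  206.9  63.5] roll -39.93
```

View pics/w8c.png

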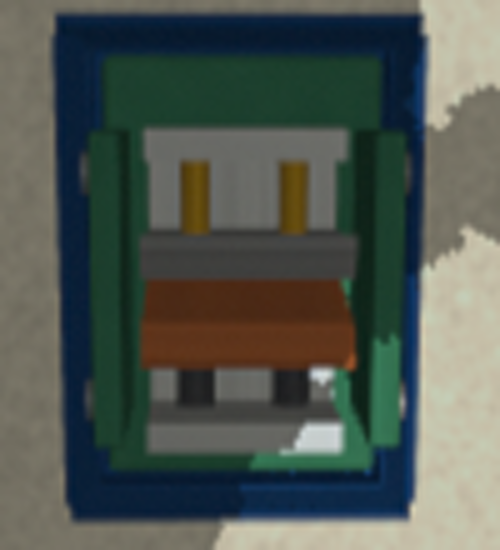

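Emit:
apply_moves(
  increments=[85,-18,40,6,0,85,-18,40,6,0,85,-18,40,6,0,85,-18,40,6,0,85,-18,40,6,0,85,-18,40,6,0,85,0,0,0,-9,85,0,0,0,-9,85,0,0,0,-9,85,0,0,0,-9,85,0,0,0,-3,85,0,0,0,0],
)

```text
t: 15.35
eef_pos: [0.5292, -0.2998, 0.2121]
tool_rot: [-0.001, 0.832, 0.555, -0.002]
contact_force: [-0.2, 0.2, -0.4]
gripper_width: 0.997
```

```bash
python3 - <<'E'
from h import *
rel([.538,-.2775,.16],66.4)
shot("w9")
p,d,o,W=load("w9")
for n,lo,hi in (("standtop",.065,.085),("handletop",.120,.145)):
    m=(W[...,2]>lo)&(W[...,2]<hi)&(np.hypot(W[...,0]-.538,W[...,1]+.277)<.06); m[265:]=0
    r=rect(W,m); print(n,m.sum(),np.round(r[0],1),np.round(r[1],1),round(r[2],1),'z',np.median(W[m][:,2]))
E
```

```text
t 15.35 pos [ 0.5292 -0.2998  0.2121] psi 67.39 zax [-0.0049 -0.0014 -1.    ] F [-0.25  0.25 -0.36] w 0.997
move tool mm [24.1 -0.3 52. ] roll 0.99
t 15.35 pos [ 0.5292 -0.2998  0.2121] psi 67.3916511894106 zax [-0.0049 -0.0014 -1.    ]
standtop 4231 [ 537.9 -277.2] [70.3 50. ] 66.5 z 0.07379751415507846
handletop 948 [ 537.8 -277.2] [28.5 14.3] 65.2 z 0.13356968806177558
```

View pics/w9.png

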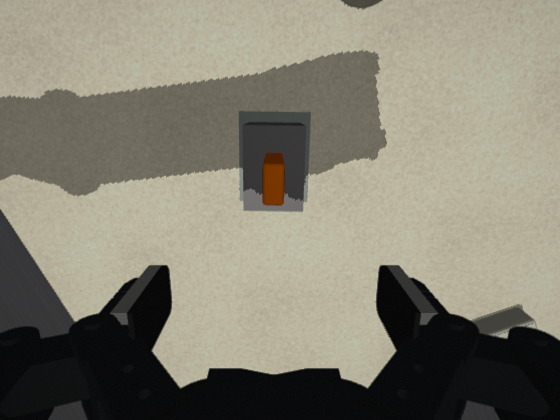

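Emit:
apply_moves(
  increments=[85,20,0,0,0.9,85,3,0,20,0,85,0,0,25,0,85,0,0,5,0,85,0,0,0,0],
)

```text
t: 16.02
eef_pos: [0.5367, -0.2791, 0.1563]
tool_rot: [-0.002, 0.837, 0.546, -0.004]
contact_force: [0.1, -0.4, -0.2]
gripper_width: 0.999
```

```bash
python3 - <<'E'
from h import *
rel([.5382,-.2775,.0845],66.4)
E
```

```text
t 16.025 pos [ 0.5367 -0.2791  0.1563] psi 66.25 zax [-9.1e-03 -5.0e-04 -1.0e+00] F [ 0.08 -0.44 -0.19] w 0.999
move tool mm [ 2.4  1.3 71.8] roll -0.15
```

Emit:
apply_moves(
  increments=[85,2,1,20,0,85,0,0,25,0,85,0,0,15,0,85,0,0,0,0],
)

```text
t: 16.52
eef_pos: [0.5385, -0.2786, 0.0936]
tool_rot: [-0.001, 0.838, 0.546, -0.004]
contact_force: [-0.1, 0.2, 0.7]
gripper_width: 0.994
```

```bash
python3 - <<'E'
from h import *
rel([.5382,-.2775,.0845],66.4)
E
```

```text
t 16.525 pos [ 0.5385 -0.2786  0.0936] psi 66.18 zax [-0.0074 -0.0016 -1.    ] F [-0.12  0.24  0.72] w 0.994
move tool mm [ 0.9 -0.7  9.1] roll -0.22
```

Emit:
apply_moves(
  increments=[85,1,-0.5,9,-0.2,85,0,0,0,0,5,0,0,0,0,5,0,0,0,0,5,0,0,0,0,5,0,0,0,0,5,0,0,0,0,5,0,0,0,0,5,0,0,0,0,5,0,0,0,0],
  squeeze=45,
)

```text
t: 17.77
eef_pos: [0.5397, -0.2779, 0.0864]
tool_rot: [0.0, 0.837, 0.547, -0.003]
contact_force: [0.6, 0.3, 0.6]
gripper_width: 0.156
```

```bash
python3 - <<'E'
from h import *
rel([.5382,-.2775,.1845],66.4)
shot("w10")
E
```

```text
t 17.775 pos [ 0.5397 -0.2779  0.0864] psi 66.38 zax [-0.0043 -0.0032 -1.    ] F [0.57 0.26 0.63] w 0.156
move tool mm [ -0.7  -1.8 -98.1] roll -0.02
t 17.775 pos [ 0.5397 -0.2779  0.0864] psi 66.38482405406698 zax [-0.0043 -0.0032 -1.    ]
```

View pics/w10.png

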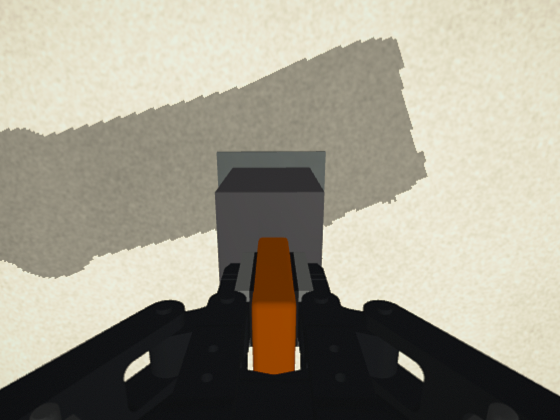

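Emit:
apply_moves(
  increments=[5,0,0,-15,0,5,0,0,-25,0,5,0,0,-25,0,5,0,0,-25,0,5,0,0,-20,0,5,0,0,-5,0,5,0,0,0,0],
)

```text
t: 18.7
eef_pos: [0.5408, -0.2774, 0.2096]
tool_rot: [0.001, 0.837, 0.548, -0.002]
contact_force: [-0.2, -0.7, -0.7]
gripper_width: 0.158
```

```bash
python3 - <<'E'
from h import *
rel([.5481,-.0221,.19],116.5)
shot("w11")
p,d=read_camera("scene");cv2.imwrite("pics/s11.png",p)
E
```

```text
t 18.7 pos [ 0.5408 -0.2774  0.2096] psi 66.42 zax [-0.0016 -0.0043 -1.    ] F [-0.17 -0.73 -0.72] w 0.158
move tool mm [237.  -95.4  18.5] roll -50.08
t 18.7 pos [ 0.5408 -0.2774  0.2096] psi 66.41530645807681 zax [-0.0016 -0.0043 -1.    ]
```

View pics/s11.png

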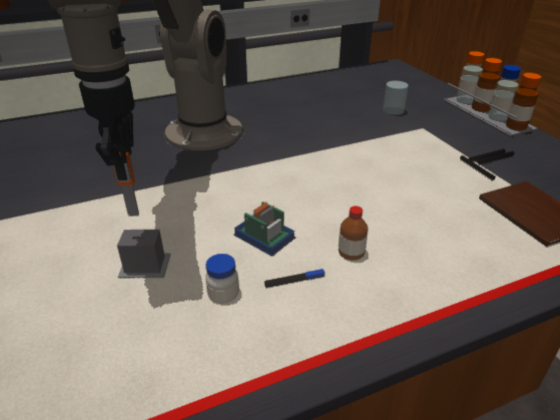

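View pics/w11.png

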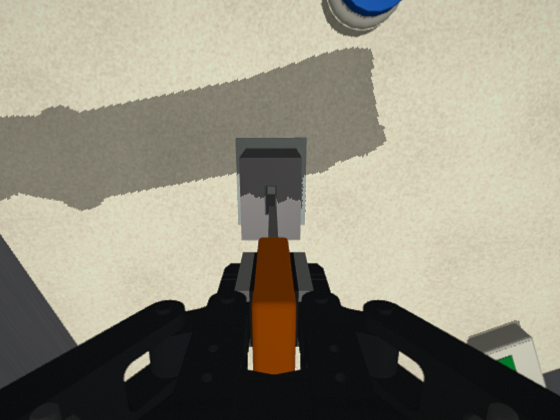

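Emit:
apply_moves(
  increments=[5,30,-12,1,0,5,35,-14,1,0,5,35,-14,1,0,5,35,-14,1,0,5,35,-14,1,0,5,35,-14,1,0,5,30,-12,1,0,5,0,0,0,-9,5,0,0,0,-9,5,0,0,0,-9,5,0,0,0,-9,5,0,0,0,-9],
)

```text
t: 20.3
eef_pos: [0.5417, -0.0155, 0.1889]
tool_rot: [-0.01, 0.552, 0.833, -0.006]
contact_force: [-0.2, -1.0, -0.2]
gripper_width: 0.161
```

```bash
python3 - <<'E'
from h import *
rel([.5481,-.0221,.19],116.5)
E
```

```text
t 20.3 pos [ 0.5417 -0.0155  0.1889] psi 112.92 zax [-2.230e-02  8.000e-04 -9.998e-01] F [-0.2  -0.99 -0.22] w 0.161
move tool mm [-8.5  3.3 -1.2] roll -3.58
```

```bash
cat >> h.py <<'E'
_z=np.load("w10.npz"); RG=R_of(_z['rot']) if 1 else None
HG=np.array([0,0,-.019]) # handle centre in tool frame
AX=RG.T@np.array([0,0,1.]) # blade up axis in tool frame
def tip(target,yaw=116.5):
    o=get_obs();R=R_of(o['tool_rot']);psi=np.degrees(np.arctan2(R[1,0],R[0,0]))
    h0=_z['pos']+RG@HG; 
    len_=h0[2]-.0036
    T=o['eef_pos']+R@(HG-AX*len_); up=R@AX
    a=np.radians(26.5);c=np.array([.549,-.0217,.0038]);C=np.array([[np.cos(a),np.sin(a),0],[-np.sin(a),np.cos(a),0],[0,0,1]])
    print('t',o['t'],'tcp',np.round(o['eef_pos'],4),'psi',round(psi,2),'F',np.round(o['contact_force'],2),'w',round(o['gripper_width'],3))
    print('tip in cell mm',np.round(1000*C@(T-c),1),'blade up in cell',np.round(C@up,4))
    print('move tool mm',np.round(1000*R.T@(c+C.T@(np.array(target)/1000)-T),1),'roll',round(psi-yaw,2))
E
python3 - <<'E'
from h import *
tip([-1,0,95])
E
```

```text
t 20.3 tcp [ 0.5417 -0.0155  0.1889] psi 112.92 F [-0.2  -0.99 -0.22] w 0.161
tip in cell mm [ -5.1  10.1 102.3] blade up in cell [ 0.0166 -0.0151  0.9997]
move tool mm [-9.9  4.9  7.1] roll -3.58
```

Emit:
apply_moves(
  increments=[5,-5,2.5,0,-1.8,5,-5,2.5,0,-1.8,5,0,0,0,0,5,0,0,0,0],
)

```text
t: 20.8
eef_pos: [0.5489, -0.023, 0.186]
tool_rot: [-0.012, 0.525, 0.851, -0.006]
contact_force: [-0.4, 0.3, -1.5]
gripper_width: 0.16
```

```bash
python3 - <<'E'
from h import *
tip([-1,0,78])
shot("w12")
p,d,o,W=load("w12")
a=np.radians(26.5);c=np.array([.549,-.0217])
L=(W[...,:2]-c)@np.array([[np.cos(a),-np.sin(a)],[np.sin(a),np.cos(a)]])
# blade points, in cell frame
m=(np.abs(L[...,0])<.03)&(np.abs(L[...,1])<.02)&(W[...,2]>.095)&(W[...,2]<.165)
for z in range(95,165,10):
    s=m&(W[...,2]*1000>z)&(W[...,2]*1000<z+10)
    if s.sum()>5: print('blade z',z,s.sum(),np.round(1000*np.percentile(L[s],[2,98],axis=0),1).tolist())
m=(np.abs(L[...,0])<.03)&(np.abs(L[...,1])<.024)&(W[...,2]>.071)&(W[...,2]<.085)
for lo in range(-26,26,2):
    s=m&(L[...,0]*1000>=lo)&(L[...,0]*1000<lo+2)
    if s.sum()>3: print(lo,s.sum(),np.round(np.median(W[s][:,2]),4),np.round(np.percentile(L[s][:,1]*1000,[2,98]),1),np.median(p[s],0))
E
```

```text
t 20.8 tcp [ 0.5489 -0.023   0.186 ] psi 116.71 F [-0.44  0.33 -1.52] w 0.16
tip in cell mm [-2.4  0.5 99.4] blade up in cell [ 0.0209 -0.0187  0.9996]
move tool mm [-0.8  1.9 21.3] roll 0.21
t 20.8 pos [ 0.5489 -0.023   0.186 ] psi 116.71331198462096 zax [-0.0273  0.0021 -0.9996]
blade z 105 21 [[-4.4, 9.5], [0.2, 10.0]]
blade z 115 37 [[-4.2, 9.1], [0.3, 9.9]]
blade z 125 41 [[-3.8, 9.0], [0.5, 9.7]]
blade z 135 42 [[-3.5, 8.8], [0.7, 9.4]]
blade z 145 61 [[-3.6, 8.5], [1.3, 9.4]]
blade z 155 61 [[-3.3, 8.3], [1.4, 9.3]]
-14 58 0.0765 [-18.6  19.3] [ 34.  61. 109.]
-12 140 0.0777 [-19.4  19.6] [ 33.  63. 113.]
-10 123 0.0763 [-19.2  19.7] [ 34.  64. 114.]
-8 146 0.0746 [-18.8  19.1] [ 33.  63. 112.]
-6 50 0.0728 [ 1.  19.2] [ 33.  62. 109.]
2 45 0.0726 [-19.4  14.8] [95. 99. 97.]
4 154 0.0738 [-19.4  19.4] [79. 82. 82.]
6 137 0.0759 [-18.7  19.8] [79. 83. 82.]
8 141 0.0777 [-19.1  19.8] [78. 81. 80.]
10 97 0.0768 [-19.   18.8] [81. 84. 84.]
```

View pics/w12.png

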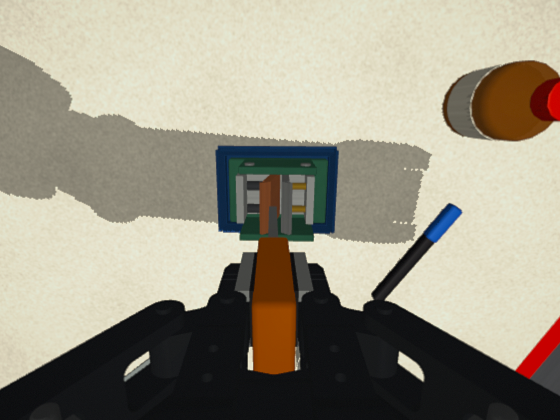

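Emit:
apply_moves(
  increments=[5,-0.5,1.5,8,0.2,5,0,0,8,0,5,0,0,2,0,5,0,0,0,0],
)

```text
t: 21.35
eef_pos: [0.5496, -0.0224, 0.1664]
tool_rot: [-0.012, 0.526, 0.85, -0.007]
contact_force: [0.1, 0.1, 0.6]
gripper_width: 0.154
```

```bash
python3 - <<'E'
from h import *
tip([-1.2,0,60])
E
```

```text
t 21.35 tcp [ 0.5496 -0.0224  0.1664] psi 116.52 F [0.07 0.12 0.6 ] w 0.154
tip in cell mm [-1.6  0.7 79.8] blade up in cell [ 0.0215 -0.0187  0.9996]
move tool mm [-1.   0.8 19.7] roll 0.02
```

Emit:
apply_moves(
  increments=[5,-0.5,0.8,6,0,5,0,0,6,0,5,0,0,5,0,5,0,0,0,0],
)

```text
t: 21.85
eef_pos: [0.5501, -0.0225, 0.1482]
tool_rot: [-0.012, 0.526, 0.85, -0.007]
contact_force: [0.3, 0.6, -1.0]
gripper_width: 0.161
```

```bash
python3 - <<'E'
from h import *
tip([-1.2,0,50])
shot("w13")
p,d=read_camera("scene");cv2.imwrite("pics/s13.png",cv2.resize(p[150:270,200:340],None,fx=5,fy=5,interpolation=cv2.INTER_CUBIC))
E
```

```text
t 21.85 tcp [ 0.5501 -0.0225  0.1482] psi 116.51 F [ 0.28  0.63 -1.  ] w 0.161
tip in cell mm [-1.1  0.4 61.6] blade up in cell [ 0.0214 -0.0186  0.9996]
move tool mm [-0.6  0.2 11.6] roll 0.01
t 21.85 pos [ 0.5501 -0.0225  0.1482] psi 116.51272138626516 zax [-0.0278  0.0018 -0.9996]
```

View pics/w13.png

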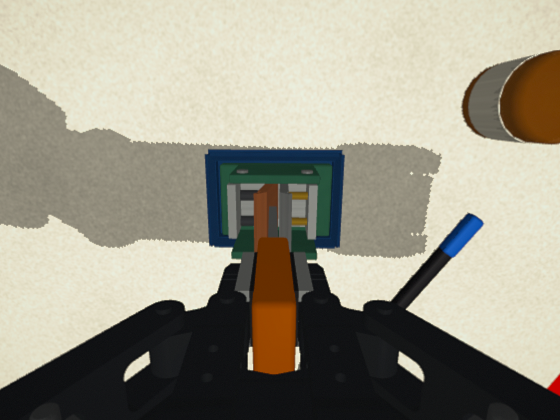

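View pics/s13.png

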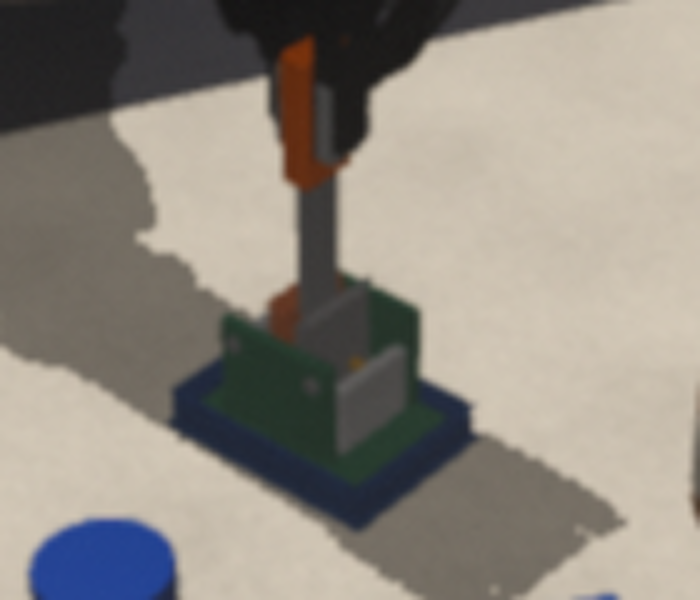

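Emit:
apply_moves(
  increments=[5,-0.3,0,4,0,5,0,0,4,0,5,0,0,3,0,5,0,0,0,0],
)

```text
t: 22.45
eef_pos: [0.5505, -0.0227, 0.1372]
tool_rot: [-0.012, 0.526, 0.85, -0.006]
contact_force: [1.0, -0.4, -0.8]
gripper_width: 0.157
```

```bash
cat >> h.py <<'E'
def gap(n):
    p,d,o,W=load(n)
    a=np.radians(26.5);c=np.array([.549,-.0217])
    L=1000*(W[...,:2]-c)@np.array([[np.cos(a),-np.sin(a)],[np.sin(a),np.cos(a)]])
    H=cv2.cvtColor(p,cv2.COLOR_BGR2HSV)
    r=[]
    m=(np.abs(L[...,1])<19)&(W[...,2]>.0735)&(W[...,2]<.0785)
    for lo,hi in ((-22,-3),(1,16)):
        s=m&(L[...,0]>lo)&(L[...,0]<hi); x=L[s][:,0]; 
        r+= [np.median(x),np.percentile(x,5),np.percentile(x,95),s.sum()]
    print('copper med/5/95/n',np.round(r[:4],2),'steel',np.round(r[4:],2),'sep',round(r[4]-r[0],2), round(r[6]-r[1],2))
def F(n=6):
    f=[]
    for i in range(n):
        f.append(get_obs()['contact_force']); read_camera("wrist")
    print('meanF',np.round(np.mean(f,0),2),'sd',np.round(np.std(f,0),2))
E
python3 - <<'E'
from h import *
gap("w12");gap("w13");F()
tip([-1.2,0,40]);shot("w14");gap("w14")
E
```

```text
copper med/5/95/n [ -9.31 -12.36  -6.39 413.  ] steel [  7.91   4.8   11.06 435.  ] sep 17.22 23.42
copper med/5/95/n [ -9.87 -12.72  -6.31 491.  ] steel [  8.01   4.76  11.07 466.  ] sep 17.88 23.8
meanF [-0.04 -0.15 -0.87] sd [0.69 0.31 0.5 ]
t 22.75 tcp [ 0.5508 -0.0227  0.1376] psi 116.5 F [ 0.07  0.58 -1.42] w 0.158
tip in cell mm [-0.4 -0.2 51. ] blade up in cell [ 0.0194 -0.0175  0.9997]
move tool mm [ 0.  -0.6 11. ] roll 0.0
t 22.75 pos [ 0.5508 -0.0227  0.1376] psi 116.50402144994503 zax [-0.0255  0.0016 -0.9997]
copper med/5/95/n [ -9.85 -12.89  -6.42 527.  ] steel [  7.87   4.23  10.97 465.  ] sep 17.72 23.86
```

Emit:
apply_moves(
  increments=[5,0,-0.6,3,0,5,0,0,3,0,5,0,0,2,0,5,0,0,0,0],
)

```text
t: 23.3
eef_pos: [0.5501, -0.023, 0.1291]
tool_rot: [-0.011, 0.526, 0.85, -0.006]
contact_force: [0.7, 0.1, -0.6]
gripper_width: 0.154
```

```bash
python3 - <<'E'
from h import *
F()
tip([-1.2,0,40]);shot("w15");gap("w15")
E
```

```text
meanF [ 0.1  -0.39 -0.95] sd [0.6  0.4  1.04]
t 23.6 tcp [ 0.5502 -0.023   0.1293] psi 116.5 F [ 0.34 -0.01 -1.13] w 0.158
tip in cell mm [-1.1 -0.1 42.7] blade up in cell [ 0.019  -0.0173  0.9997]
move tool mm [ 0.1 -0.1  2.7] roll 0.0
t 23.6 pos [ 0.5502 -0.023   0.1293] psi 116.50163147934585 zax [-0.025   0.0016 -0.9997]
copper med/5/95/n [-11.03 -14.14  -7.87 530.  ] steel [  6.97   3.49   9.94 431.  ] sep 18.0 24.08
```

Emit:
apply_moves(
  increments=[5,0,0,2,0,5,0,0,2,0,5,0,0,0,0],
)

```text
t: 24.02
eef_pos: [0.5505, -0.0229, 0.1254]
tool_rot: [-0.011, 0.526, 0.85, -0.006]
contact_force: [-0.2, 0.1, -0.4]
gripper_width: 0.154
```

```bash
python3 - <<'E'
from h import *
F(8)
tip([-1.2,0,40]);shot("w16");gap("w16")
E
```

```text
meanF [ 0.13 -0.09 -1.62] sd [0.49 0.49 0.64]
t 24.425 tcp [ 0.5504 -0.023   0.1255] psi 116.5 F [ 0.09 -0.51 -1.97] w 0.16
tip in cell mm [-0.8 -0.3 38.9] blade up in cell [ 0.0182 -0.0168  0.9997]
move tool mm [ 0.3 -0.4 -1.1] roll -0.0
t 24.425 pos [ 0.5504 -0.023   0.1255] psi 116.49857439546211 zax [-0.0241  0.0015 -0.9997]
copper med/5/95/n [-11.14 -14.29  -8.   537.  ] steel [  7.23   3.78  10.21 434.  ] sep 18.37 24.5
```

Emit:
apply_moves(
  increments=[5,0,-0.3,2,0,5,0,0,2,0,5,0,0,0,0],
)

```text
t: 24.85
eef_pos: [0.5508, -0.0229, 0.122]
tool_rot: [-0.01, 0.526, 0.85, -0.005]
contact_force: [-0.2, 0.5, -1.3]
gripper_width: 0.156
```

```bash
python3 - <<'E'
from h import *
F(6)
tip([-1.2,0,40]);shot("w17");gap("w17")
E
```

```text
meanF [ 0.16 -0.11 -0.74] sd [0.48 0.85 0.4 ]
t 25.15 tcp [ 0.5507 -0.0229  0.122 ] psi 116.49 F [-1.16 -0.32 -1.31] w 0.155
tip in cell mm [-0.4 -0.4 35.4] blade up in cell [ 0.0169 -0.0163  0.9997]
move tool mm [ 0.4 -0.9 -4.6] roll -0.01
t 25.15 pos [ 0.5507 -0.0229  0.122 ] psi 116.49491335665019 zax [-0.0227  0.0017 -0.9997]
copper med/5/95/n [-11.12 -14.29  -7.97 561.  ] steel [  7.52   3.62  10.52 439.  ] sep 18.64 24.82
```

Emit:
apply_moves(
  increments=[5,0,-0.4,2,0,5,0,0,2,0,5,0,0,0,0],
)

```text
t: 25.58
eef_pos: [0.5511, -0.0228, 0.1185]
tool_rot: [-0.009, 0.526, 0.85, -0.005]
contact_force: [0.1, -0.9, -0.5]
gripper_width: 0.154
```

```bash
python3 - <<'E'
from h import *
F(6)
tip([-1.2,0,40]);shot("w18");gap("w18")
p=cv2.imread("pics/w18.png");cv2.imwrite("pics/w18c.png",cv2.resize(p[130:270,190:360],None,fx=4,fy=4,interpolation=cv2.INTER_CUBIC))
E
```

```text
meanF [ 0.01 -0.46  0.31] sd [0.28 0.46 0.5 ]
t 25.875 tcp [ 0.551  -0.0229  0.1185] psi 116.49 F [0.54 0.44 0.53] w 0.158
tip in cell mm [ 0.  -0.6 31.9] blade up in cell [ 0.0153 -0.0156  0.9998]
move tool mm [ 0.7 -1.4 -8.1] roll -0.01
t 25.875 pos [ 0.551  -0.0229  0.1185] psi 116.48980492184126 zax [-0.021   0.0017 -0.9998]
copper med/5/95/n [-11.15 -14.4   -8.28 557.  ] steel [  7.84   4.47  10.95 432.  ] sep 18.99 25.34
```

View pics/w18c.png

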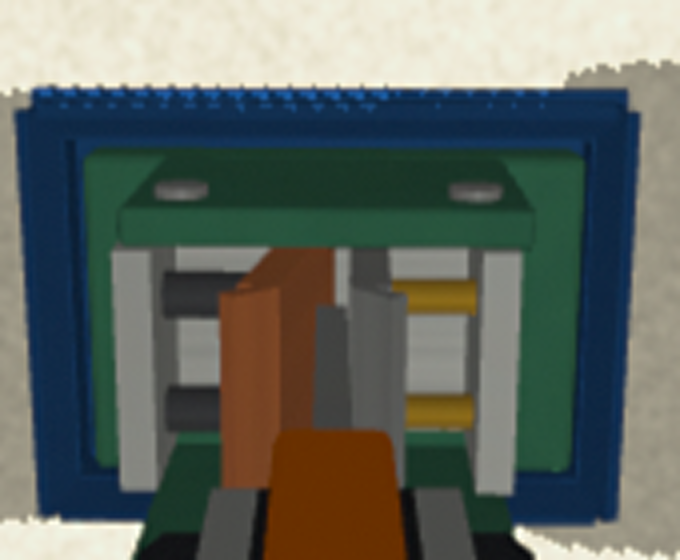

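Emit:
apply_moves(
  increments=[5,0,-0.7,1.5,0,5,0,0,1.5,0],
)

```text
t: 26.18
eef_pos: [0.5511, -0.023, 0.1162]
tool_rot: [-0.009, 0.526, 0.85, -0.004]
contact_force: [-0.5, -0.5, 4.1]
gripper_width: 0.159
```

```bash
python3 - <<'E'
from h import *
F(6)
tip([-1.2,0,40]);shot("w19");gap("w19")
# steadier comparison: image-edge separation on colour
a=np.radians(26.5);c=np.array([.549,-.0217])
for n in ("w12","w13","w14","w15","w16","w17","w18","w19"):
    p,d,o,W=load(n)
    L=1000*(W[...,:2]-c)@np.array([[np.cos(a),-np.sin(a)],[np.sin(a),np.cos(a)]])
    m=(np.abs(L[...,1])<16)&(np.abs(L[...,0])<20)&(W[...,2]>.073)&(W[...,2]<.0785)
    def cross(sgn,z):   # x where the chamfer of each side is at height z, by line fit
        q=m&(sgn*(L[...,0]+2)>3)&(W[...,2]>.0738)&(W[...,2]<.0772)
        x=L[q][:,0];zz=1000*W[q][:,2]; 
        # inner chamfer only: slope sign
        k=np.polyfit(zz,x,1)
        for _ in range(5):
            r=np.abs(np.polyval(k,zz)-x)<1; k=np.polyfit(zz[r],x[r],1)
        return np.polyval(k,z),k[0]
    A,B=cross(-1,75.5),cross(1,75.5)
    print(n,np.round(A,2),np.round(B,2),'sep',round(B[0]-A[0],2))
E
```

```text
meanF [-0.16 -0.23  3.99] sd [0.37 0.34 0.48]
t 26.475 tcp [ 0.5509 -0.023   0.116 ] psi 116.5 F [ 0.75 -0.12  4.62] w 0.159
tip in cell mm [-0.  -0.7 29.4] blade up in cell [ 0.0142 -0.0151  0.9998]
move tool mm [  0.8  -1.4 -10.6] roll -0.0
t 26.475 pos [ 0.5509 -0.023   0.116 ] psi 116.49804687700883 zax [-0.0197  0.0018 -0.9998]
copper med/5/95/n [-11.46 -14.76  -8.41 552.  ] steel [  7.74   4.37  10.97 440.  ] sep 19.2 25.74
w12 [-8.28 -0.98] [6.57 0.99] sep 14.85
w13 [-8.28 -1.09] [6.64 1.07] sep 14.92
w14 [-8.44 -1.  ] [6.52 1.14] sep 14.96
w15 [-9.76 -1.09] [5.39 1.14] sep 15.16
w16 [-9.98 -0.93] [5.66 1.07] sep 15.64
w17 [-9.94 -1.02] [6.33 1.47] sep 16.28
w18 [-10.08  -1.02] [6.41 1.12] sep 16.49
w19 [-10.25  -1.07] [6.5  1.12] sep 16.75
```

```bash
python3 - <<'E'
from h import *
p,d,o,W=load("w19")
hsv=cv2.cvtColor(p,cv2.COLOR_BGR2HSV)
g=(hsv[...,0]>60)&(hsv[...,0]<94)&(hsv[...,1]>90)
m=g&(W[...,2]>.010)&(W[...,2]<.021);m[265:]=0
r=rect(W,m);print('base',np.round(r[0],1),np.round(r[1],1),round(r[2],1),np.median(W[m][:,2]))
m=g&(W[...,2]>.060)&(W[...,2]<.073);print('cheek z',np.median(W[m][:,2]))
p,d=read_camera("top");cv2.imwrite("pics/t20.png",p)
o=get_obs();print(o['eef_pos'],np.abs(o['joint_vel']).max(),o['contact_force'])
E
```

```text
base [549.  -21.6] [90.1 59.7] 26.3 0.015692940290277416
cheek z 0.06563701824724273
[ 0.55090279 -0.02299905  0.11601536] 0.00141082925524076 [-0.11910243  0.77650389  4.25690513]
```

View pics/t20.png

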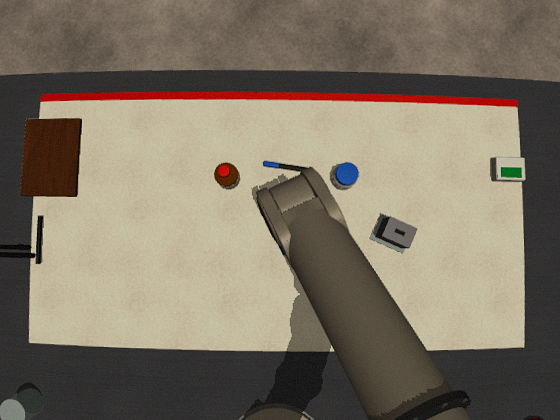

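The bottle (227,175), jar (345,173) and marker (287,167) are where they started. The cell is still seated and the arm is still, so I'm handing in.

```bash
python3 -c "
from station import *
print(hand_in()); o=get_obs(); print(o['t'],o['contact_force'],o['eef_pos'])"
```

```text
the job is handed in; nothing more can be done
None
the job is handed in; nothing more can be done
```

I seated the cell in the cradle and released it. I then drew the blade from the stand and lowered it between the plates until it dragged snugly. I handed in at about 26.5 s (limit 54 s) with the blade held still in the gripper. `hand_in()` gives no verdict, so what follows is my own last checks.

- **Cell:** it sits about 1 mm from the cradle's centre, yaw 26.3° against 26.5°, with its underside 3.7 mm above the bench (measured on the cradle floor). The wrist camera measured this again with the blade in place.
- **Blade depth:** the tip is about 29 mm above the cell's underside, 0.7 mm off centre across the plates, and tilted about 0.02 rad.
- **Squeeze:** the plates opened by about 1.8 mm in the images, inside the 0.6–3.0 mm window. The average force was about 4.9 N more than before the blade touched, slightly above the 4 N aim.
- **Bystanders:** the bottle, jar and marker look unmoved in the top view.

**Disagreement:** just before the last 3 mm of descent, the force showed only about 1.2 N of drag while the images already showed about 1.6 mm of opening. I put this down to a pause letting the arm relax, since the two agreed after the last step. I could not measure the force on the steel plate directly. I inferred it from the spring and the plate spacing.

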